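# Aim the inspection mirror at the reference ball and hold it

### The job

Aim the bench periscope so that its camera sees the red reference ball in the mirror: first turn the orange knob until the brass sight pointer has swung round to the ball's bearing, then press the blue lever pad down to tilt the spring-loaded mirror until the pointer aims straight at the centre of the ball. Finish while still holding the lever there, as it springs back if let go: the ball must stay in view until the picture is taken. Do not move the ball or disturb the things lying about.

Things in the scene. Friction and masses are not known exactly. Their poses are not given: they have to be found in the camera images.
- periscope: Fixed bench periscope: a dark steel base plate (205 x 84 x 12 mm) with a black camera barrel (60 mm across) looking straight up and, 115 mm from it along the base's -x, a grey column 103 mm high that carries the knob. Origin on the table under the camera's axis, z up.
- pan_knob: Orange knob on the grey column, axis upright. Grip bar 42 mm long (own x), 14 wide (own y), 32 high, top 147 mm above the table; origin on the axis, 109 mm up. Clockwise from above turns the mirror head clockwise about the camera's axis, half as far (knob 1 rad: head 0.5 rad). Starts at its counter-clockwise stop, turns up to 2.8 rad clockwise, takes 0.1 N m, stays where left.
- pan_knob_grip (a point): Point on the knob's axis at which to grip the bar, 7 mm below its top, 140 mm above the table.
- mirror: Tilting mirror (56 x 50 mm, black back, glass underneath) on the head above the camera, with a steel lever running opposite to the view to a blue pad 105 mm from the tilt axis. Origin at the mirror's centre, on the level tilt axis (own y), 130 mm above the table; own x: view's bearing at rest. Pressing the pad (2 N at first, 4 N far down) tilts it up to 0.62 rad; a spring returns it.
- lever_pad (a point): Centre of the upper face of the blue lever pad (30 x 30 x 8 mm), about 169 mm above the table at rest; moves down on an arc of 105 mm radius about the tilt axis, level with the axis after 0.33 rad.
- sight: Brass sight pointer, orange tip 130 mm from the mirror's centre (origin). Own x runs along it and is the camera's reflected line of sight; own y left, own z up, square to it. It turns with the head and rises 2 rad per rad of mirror tilt; at rest it looks 0.61 rad (35 degrees) below level. The ball is in view when it lies on own x (its own y and z about 0).
- ball: Red reference ball, 36 mm across, clamped on an upright steel post (8 mm thick, 215 mm high, foot 72 mm across) 0.16 to 0.22 m (horizontally) from the mirror; origin at its centre, between 85 and 190 mm above the table. Do not move it.
- cream_spool: Cream thread spool, 48 mm across, 90 mm high, loose; origin under its centre. Leave alone.
- blue_spool: Blue thread spool, 36 mm across, 60 mm high, loose; origin under its centre. Leave alone.
- black_spool: Black thread spool, 42 mm across, 70 mm high, loose; origin under its centre. Leave alone.
- beeswax: Yellow cake of wax, 37 x 53 x 20 mm, loose; origin under its centre. Leave alone.
- tape_measure: Yellow tape measure, 62 x 84 x 31 mm, loose; origin under it. Leave alone.

How it is judged:
On the way, in this order (a step that is already met when the one before it is completed fails the run):
1. the gripper takes the orange knob (contact force between the fingers and pan_knob above 0.5 N), for 0.1 s.
2. the pointer has been swung to the ball's bearing (the ball's centre within 20 mm of the pointer's upright plane, ahead of it) (y of ball in the frame of sight between -0.02 and 0.02 m and x of ball in the frame of sight above 0.1 m), for 0.2 s.
At the end, for the whole second after the job is handed in: the pointer's line (the camera's reflected line of sight) passes within 20 mm sideways and 20 mm up or down of the ball's centre, the ball ahead of the mirror, and the gripper's fingers still hold the lever with more than 0.5 N (all of step 2 and z of ball in the frame of sight between -0.02 and 0.02 m and contact force between the fingers and mirror above 0.5 N); the arm keeps its last pose, push and grip.
It fails at once if the ball is moved by more than 10 mm (distance of ball from where it was at the start of the episode above 0.01 m).
It fails at once if a loose thing is shifted by more than 20 mm (distance of any of cream_spool, blue_spool, black_spool, beeswax, tape_measure from where it was at the start of the episode above 0.02 m).
It also fails if it takes over 61 s, if anything falls off the work surface, if the arm or the gripper's body presses on something with over 40 N, if the wrist force passes 120 N, or if a joint passes its speed limit or range.

### The arm

A 6-joint arm with a two-finger parallel gripper is mounted at the origin on the work surface; the furniture and walls round the work are solid. World frame = base frame: x ahead of the robot, y to its left, z up, the work surface at z = 0. Lengths are in m, angles in rad, forces in N, time in s.
With the tool pointing down it reaches from about 0.325 to 0.9 m from the base axis. Payload 6.1 kg.
Tool frame: the origin (TCP) lies at the centre of the arm's flange, where the gripper is bolted on; the fingertips stand 182 mm ahead of it and the grasp point (between the pads) lies 164 mm ahead of it (ctrl.nose_length is the distance from the TCP to the fingertips, in m); z points along the fingers, y is the line along which they close (so a half turn about z gives the same grasp; the last joint's range is limited). The gripper opens to 87 mm and grips with 3 to 60 N. Pads are 19 mm wide; open, the fingers measure 117 mm over their backs; the gripper's body (75 mm by 190 mm) begins 51 mm behind the grasp point.
Start: joints at [-1.357, 0.22, 1.526, -0, 1.395, -0.126], TCP at [0.208, -0.589, 0.405] pointing down, gripper open.
Joint ranges: [-2.98, 2.98], [-0.91, 2.08], [0.09, 2.57], [-1.24, 4.39], [0.2, 2.65], [-2.68, 2.68]. Speed limits (rad/s): [2.57, 2.57, 3.01, 3.14, 3.14, 3.14].

### API

Orientations are given as a rotation vector (axis times angle).
In Python, from bench import readout, imaging, job, ctrl gives the robot as it stands.
- The arm moves only by the tool step_arm, never from a script. Its arguments are lists of equal length, an entry for each row: "travel": the shift along the world's x, y, z in mm, a list of three; "turn": the turn, a rotation vector about the world's x, y, z in rad, a list of three; "fingers": the closure, from 0 (fully open) to 1 (shut). In form: {"travel": [[x, y, z], ...], "turn": [[rx, ry, rz], ...], "fingers": [fingers, ...]}. A call has 1 to 20 rows; each row shifts and turns the commanded pose from where the row before left it; what a row does not reach is not made up. A row lasts 1/12 s, in which the tool goes at most 41.7 mm and 7.16 degrees, less where a joint would pass 70% of its speed; a pose out of reach is approached as far as the arm can. A call with a gripper value outside its range is refused whole. The fingers move at their own pace and stop on an object; "grip_force" is the grip in N (left out, the last holds). Time passes only in rows, so rows that do not move let the fingers close. It gives the time, the measured TCP pose, the force, the opening and the grip force at its end, in the units of the state.
- readout.get_obs(): the state, without advancing time (a new reading comes with each control period).
- imaging.grab_frame(name): name is "scene" or "top" or "wrist"; returns the picture (480x640x3 uint8, red, green, blue); there is no depth.
- imaging.camera_model(name): a dict with "mtx" (3x3 intrinsics, pixels), "k1" (the pictures are not rectified: a ray, as slopes to the right and down, at radius r is drawn at 1 + k1 r^2 times it, then the intrinsics apply), "world_from_camera" (4x4, takes a point from camera to world coordinates); the wrist camera has in their place "mount" (4x4, takes a point from camera to tool coordinates, whose origin is the TCP and whose axes are the flange's). Camera axes: x right, y down, z forward; pixel columns grow to the right and rows downward; lengths in m; the calibration is good to about 2 mm. A picture is of the moment at which its call begins: read the wrist's pose just before it. camera_model takes no time and is no camera call.
- job.close_job(): hands the job in; it is judged then, once.
The state is a dict: "time_s": time; "joint_pos": joint angles; "joint_velocities": joint speeds; "tau": joint torques, N m; "tool_pos": TCP position; "eef_rot": TCP orientation; "ft_force": force on the tool from outside, world axes, zero at the start; "ft_torque": the same for the moment, N m; "width": finger opening in m; "grip_force": force on a finger pad.
Only numpy, scipy, OpenCV 4.12 (cv2) and the standard library are available. Lean on these libraries where they do the work, as an engineer would, in place of code of your own. Each camera call takes 0.05 s, during which the arm holds its last target. There are 200 camera calls.

## Working session

There is one attempt and no reset: what is moved stays moved. The work goes in short steps, Python scripts to look and compute and a tool call to move; the robot and the scene stay as the last step left them, time stands still between calls to the robot, and variables do not carry over. Pictures are saved under pics/ and viewed, at most 10 in all, crops included, and the job is handed in when it is done.

Besides the shell and the picture viewer there is one more tool, called as name(argument=value, ...) on one line, values as JSON. step_arm: Moves the arm, as the interface text tells. Its arguments: {"type":"object","properties":{"travel":{"type":"array","items":{"type":"array","items":{"type":"number"}}},"turn":{"type":"array","items":{"type":"array","items":{"type":"number"}}},"fingers":{"type":"array","items":{"type":"number"}},"grip_force":{"type":"number"}},"required":["travel","turn","fingers"]}

```bash
mkdir -p pics; ls
python3 - <<'E'
from bench import readout, imaging
import cv2,numpy as np
o=readout.get_obs();print({k:np.round(v,3) for k,v in o.items()})
for n in("scene","top"):
    cv2.imwrite(f"pics/{n}0.png",imaging.grab_frame(n)[:,:,::-1]);m=imaging.camera_model(n);print(n,{k:np.round(v,4).tolist() for k,v in m.items()})
print(imaging.camera_model("wrist"))
E
```

```text
pics
{'time_s': np.float64(0.0), 'joint_pos': array([-1.357,  0.221,  1.528, -0.   ,  1.395, -0.126]), 'joint_velocities': array([ 0.   ,  0.001, -0.001, -0.001,  0.   ,  0.001]), 'tau': array([  0.   , -49.461, -38.738,   0.07 ,   0.057,  -0.   ]), 'tool_pos': array([ 0.208, -0.589,  0.404]), 'eef_rot': array([-3.094, -0.531,  0.   ]), 'ft_force': array([-0.492, -0.102,  0.444]), 'ft_torque': array([-0.037,  0.019,  0.025]), 'grip_force': np.float64(0.0), 'width': np.float64(0.087)}
scene {'mtx': [[590.0854, 0.0, 322.0128], [0.0, 590.0854, 231.9018], [0.0, 0.0, 1.0]], 'k1': -0.1783, 'world_from_camera': [[-0.4757, -0.4204, 0.7727, -0.4345], [-0.8795, 0.2421, -0.4097, 0.2546], [-0.0149, -0.8745, -0.4849, 0.7248], [0.0, 0.0, 0.0, 1.0]]}
top {'mtx': [[452.85, 0.0, 323.7044], [0.0, 452.85, 242.158], [0.0, 0.0, 1.0]], 'k1': 0.0117, 'world_from_camera': [[0.0226, -0.984, 0.1767, 0.3551], [-0.9997, -0.023, -0.0003, -0.2414], [0.0043, -0.1766, -0.9843, 1.0633], [0.0, 0.0, 0.0, 1.0]]}
{'mtx': array([[354.08270934,   0.        , 323.73652607],
       [  0.        , 354.08270934, 232.79437992],
       [  0.        ,   0.        ,   1.        ]]), 'k1': -0.06009653603664509, 'mount': array([[-5.66383832e-04, -9.64088199e-01, -2.65581671e-01,
         7.29595909e-02],
       [ 9.99999764e-01, -6.49314697e-04,  2.24461793e-04,
        -1.42278829e-04],
       [-3.88847048e-04, -2.65581481e-01,  9.64088339e-01,
         2.05521042e-02],
       [ 0.00000000e+00,  0.00000000e+00,  0.00000000e+00,
         1.00000000e+00]])}
```

View pics/scene0.png

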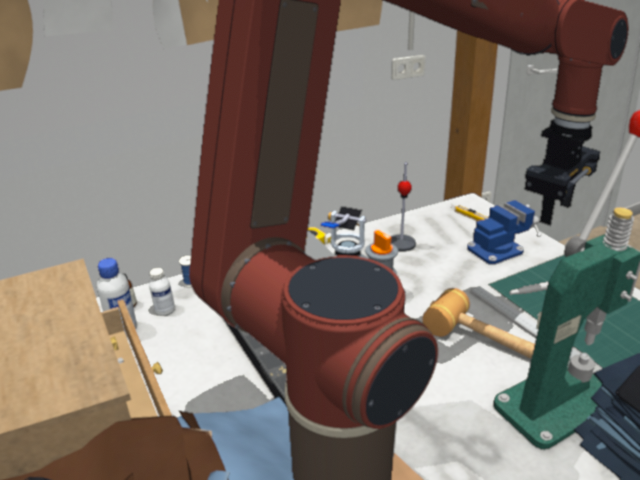

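View pics/top0.png

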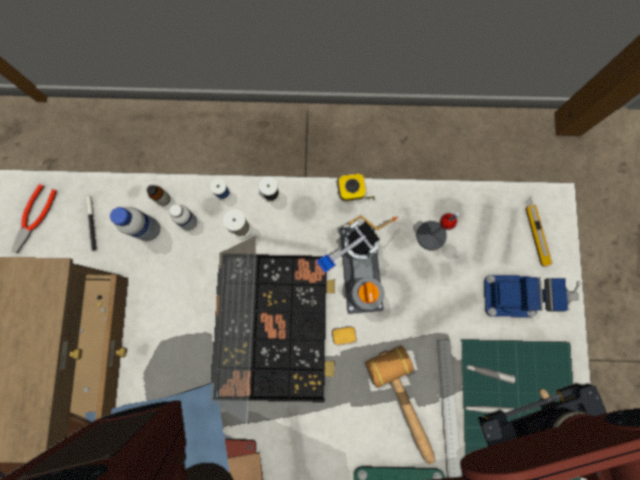

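The scene picture shows the ball at about (404,187) and the knob at (382,243). The top picture shows the ball at (449,221), knob at (369,292), blue pad at (326,263), mirror at (360,238) and pointer tip at (395,218).

```bash
cat > h.py <<'E'
from bench import readout, imaging
import cv2,numpy as np
from scipy.spatial.transform import Rotation as R
def ray(n,u,v,o=None):
    m=imaging.camera_model(n);p=cv2.undistortPoints(np.array([[[u,v]]],float),m["mtx"],np.array([m["k1"],0,0,0.]))[0,0]
    if n=="wrist":
        T=np.eye(4);T[:3,:3]=R.from_rotvec(o["eef_rot"]).as_matrix();T[:3,3]=o["tool_pos"];W=T@m["mount"]
    else: W=m["world_from_camera"]
    d=W[:3,:3]@[p[0],p[1],1];return W[:3,3],d/np.linalg.norm(d)
def plane(r,z): return r[0]+r[1]*(z-r[0][2])/r[1][2]
def tri(*rs):
    A=sum(np.eye(3)-np.outer(d,d) for c,d in rs);b=sum((np.eye(3)-np.outer(d,d))@c for c,d in rs)
    X=np.linalg.solve(A,b);return X,[np.linalg.norm(np.cross(X-c,d)) for c,d in rs]
def blobs(img,lo,hi,amin=15):
    h=cv2.cvtColor(img,cv2.COLOR_RGB2HSV);m=cv2.inRange(h,np.array(lo),np.array(hi))
    n,_,s,c=cv2.connectedComponentsWithStats(m);return [(int(s[i,4]),np.round(c[i],1).tolist(),s[i,:4].tolist()) for i in range(1,n) if s[i,4]>=amin],m
RED=((0,170,90),(4,255,255));ORG=((9,180,150),(18,255,255));BLU=((105,170,90),(122,255,255))
E
python3 - <<'E'
from h import *
for n in("scene","top"):
    im=cv2.imread(f"pics/{n}0.png")[:,:,::-1].copy()
    for k in("RED","ORG","BLU"):print(n,k,[b for b in blobs(im,*globals()[k])[0] if 300<b[1][0]<470 and 160<b[1][1]<320])
b=tri(ray("scene",404.5,187),ray("top",449,221));print("ball",b)
print("knob",plane(ray("top",369,292),.147),tri(ray("scene",382,240),ray("top",369,292)))
print("mirror",plane(ray("top",360,238),.13),"pad",plane(ray("top",326,263),.169),"tip",plane(ray("top",395,218),.13-.13*np.sin(.61)))
im=cv2.imread("pics/top0.png")[170:320,290:480];cv2.imwrite("pics/topc.png",cv2.resize(im,None,fx=4,fy=4,interpolation=2))
E
```

```text
scene RED [(121, [404.3, 187.2], [399, 182, 12, 12])]
scene ORG [(319, [381.2, 243.6], [371, 231, 21, 23])]
scene BLU [(51, [329.7, 224.5], [322, 223, 17, 5])]
top RED [(137, [447.7, 221.3], [441, 214, 15, 14])]
top ORG [(163, [371.4, 291.4], [366, 283, 12, 20]), (87, [362.1, 293.0], [359, 285, 7, 17])]
top BLU [(145, [325.2, 262.6], [318, 256, 16, 15])]
ball (array([ 0.56946971, -0.49756573,  0.15302124]), [np.float64(0.0012786381344398639), np.float64(0.0012786381344398897)])
knob [ 0.4196321  -0.33521242  0.147     ] (array([ 0.42096996, -0.33648008,  0.13120265]), [np.float64(0.0004159381487916585), np.float64(0.0004159381487916802)])
mirror [ 0.53326278 -0.31753479  0.13      ] pad [ 0.47360689 -0.2471179   0.169     ] tip [ 0.59582722 -0.40313542  0.05552723]
```

View pics/topc.png

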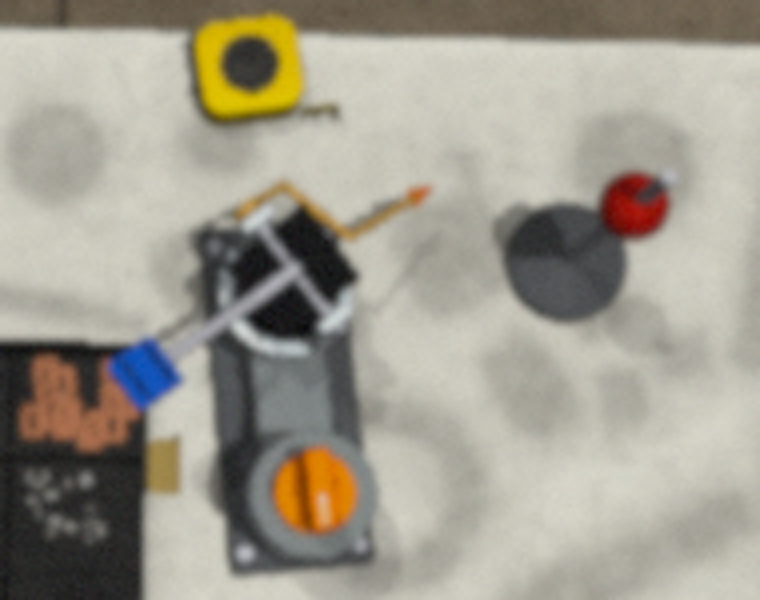

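Crop: knob axis near crop (316,490), pad (145,375), mirror pivot (297,270), pointer tip (420,195). That gives a knob–mirror distance of 115 mm and a ball distance of 0.18 m, both consistent. I'll move above the knob for a close look.

step_arm(travel=[[18,21,0],[18,21,0],[18,21,0],[18,21,0],[18,21,0],[18,21,0],[18,21,0],[18,21,0],[18,21,0],[18,21,0],[16,22,0],[16,22,0],[0,0,0],[0,0,0]], turn=[[0,0,0],[0,0,0],[0,0,0],[0,0,0],[0,0,0],[0,0,0],[0,0,0],[0,0,0],[0,0,0],[0,0,0],[0,0,0],[0,0,0],[0,0,0],[0,0,0]], fingers=[0,0,0,0,0,0,0,0,0,0,0,0,0,0])

```text
time_s: 1.27
tool_pos: [0.4209, -0.3341, 0.4044]
eef_rot: [-3.095, -0.535, 0.001]
ft_force: [0.5, 0.1, 0.3]
width: 0.087
grip_force: 0.0
```

Run:
```python
from h import *
o=readout.get_obs();im=imaging.grab_frame("wrist");cv2.imwrite("pics/w1.png",im[:,:,::-1]);np.save("o1.npy",o,allow_pickle=True)
print(o["tool_pos"],o["eef_rot"],o["time_s"])
for k in("RED","ORG","BLU"):print(k,blobs(im,*globals()[k])[0])
```

```text
[ 0.42091671 -0.3340957   0.40436591] [-3.09512969e+00 -5.35446530e-01  7.64652752e-04] 1.2667
RED [(1166, [627.8, 120.6], [613, 94, 27, 53])]
ORG [(15, [321.2, 214.9], [319, 212, 5, 7]), (25, [345.5, 216.3], [342, 213, 8, 8]), (55, [324.4, 225.7], [320, 214, 9, 24]), (19, [319.1, 225.0], [317, 220, 5, 11]), (69, [338.2, 230.5], [327, 225, 21, 12]), (16, [316.1, 236.4], [314, 232, 5, 9]), (24, [334.3, 246.5], [332, 242, 5, 10])]
BLU [(2081, [215.3, 121.6], [184, 93, 62, 59])]
```

View pics/w1.png

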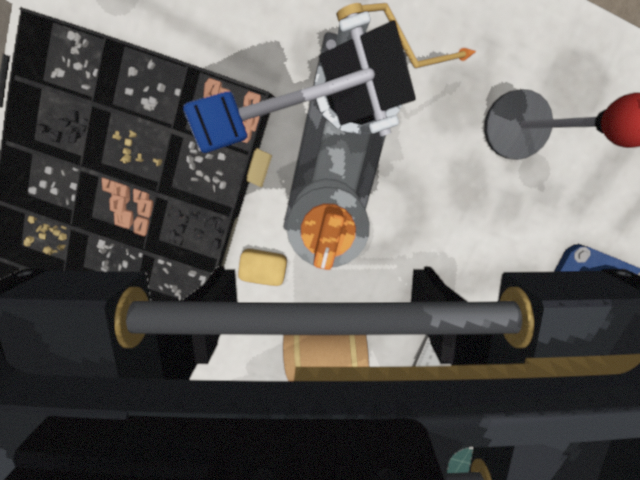

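The wrist view shows the knob at about (328,232), the bar lying roughly from (340,208) to (323,262), the pad at (215,122), the mirror pivot near (367,75), the tip at (470,53) and the ball at right edge. I'll enlarge the knob.

Run:
```python
from h import *
im=cv2.imread("pics/w1.png");cv2.imwrite("pics/w1c.png",cv2.resize(im[185:275,270:390],None,fx=6,fy=6,interpolation=2))
o=np.load("o1.npy",allow_pickle=True).item();f=lambda u,v,z:np.round(plane(ray("wrist",u,v,o),z),4)
print("disc",f(328,230,.115),"mirror pivot",f(371,74,.145),f(367,75,.13),"pad",f(215,122,.169),"tip",f(470,53,.0555))
```

```text
disc [ 0.423  -0.3367  0.115 ] mirror pivot [ 0.5353 -0.3247  0.145 ] [ 0.5366 -0.3234  0.13  ] pad [ 0.4758 -0.2467  0.169 ] tip [ 0.5985 -0.4048  0.0555]
```

View pics/w1c.png

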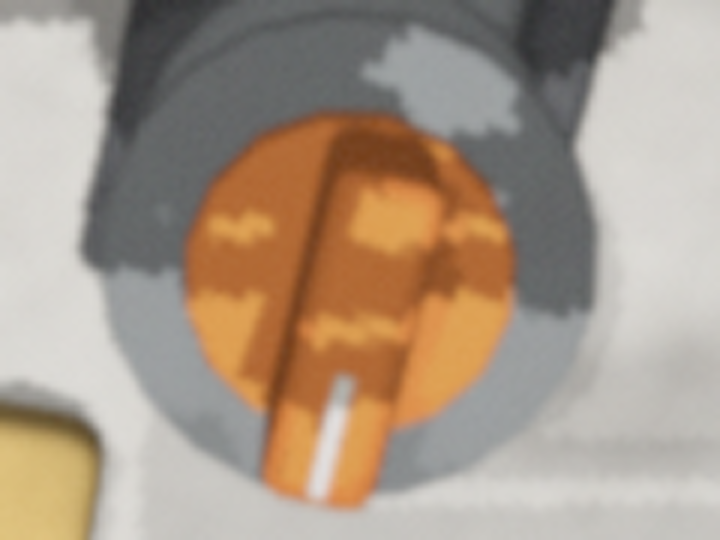

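Run:
```python
from h import *
o=np.load("o1.npy",allow_pickle=True).item();f=lambda u,v,z:plane(ray("wrist",u,v,o),z)
a=f(334.7,213.7,.147);b=f(323,267.8,.147);print(a,b,(a+b)/2,np.linalg.norm(a-b),"bar dir",np.arctan2(*(a-b)[1::-1]))
M=R.from_rotvec(o["eef_rot"]).as_matrix();print("tool y ang",np.arctan2(M[1,1],M[0,1]),"x",np.arctan2(M[1,0],M[0,0]))
```

```text
[ 0.44329041 -0.33383491  0.147     ] [ 0.40342928 -0.33951214  0.147     ] [ 0.42335984 -0.33667352  0.147     ] 0.04026339375328014 bar dir 0.1414737435378592
tool y ang -1.2281944025079694 x 0.3426021482173962
```

step_arm(travel=[[1,-1,0],[1,-1,0],[0,-0.5,-10],[0,0,-15],[0,0,-15],[0,0,-15],[0,0,-15],[0,0,-15],[0,0,-10],[0,0,-5],[0,0,0],[0,0,0],[0,0,0],[0,0,0],[0,0,0],[0,0,0],[0,0,0],[0,0,0]], turn=[[0,0,-0.05],[0,0,-0.05],[0,0,-0.05],[0,0,-0.05],[0,0,0],[0,0,0],[0,0,0],[0,0,0],[0,0,0],[0,0,0],[0,0,0],[0,0,0],[0,0,0],[0,0,0],[0,0,0],[0,0,0],[0,0,0],[0,0,0]], fingers=[0,0,0,0,0,0,0,0,0,0,0.5,1,1,1,1,1,1,1], grip_force=25)

```text
time_s: 2.82
tool_pos: [0.4223, -0.3377, 0.3049]
eef_rot: [3.134, 0.22, 0.0]
ft_force: [0.2, 0.6, 0.2]
width: 0.0419
grip_force: 0.0
```

step_arm(travel=[[0,0,0],[0,0,0],[0,0,0],[0,0,0],[0,0,0],[0,0,0],[0,0,0],[0,0,0]], turn=[[0,0,0],[0,0,0],[0,0,0],[0,0,0],[0,0,0],[0,0,0],[0,0,0],[0,0,0]], fingers=[1,1,1,1,1,1,1,1])

```text
time_s: 3.48
tool_pos: [0.4223, -0.3373, 0.3047]
eef_rot: [-3.132, -0.219, 0.0]
ft_force: [-1.4, 4.3, 3.4]
width: 0.0142
grip_force: 25.0
```

step_arm(travel=[[0,0,0],[0,0,0],[0,0,0],[0,0,0],[0,0,0],[0,0,0],[0,0,0],[0,0,0],[0,0,0],[0,0,0],[0,0,0],[0,0,0],[0,0,0],[0,0,0],[0,0,0],[0,0,0],[0,0,0],[0,0,0]], turn=[[0,0,-0.06],[0,0,-0.06],[0,0,-0.06],[0,0,-0.06],[0,0,-0.06],[0,0,-0.06],[0,0,-0.06],[0,0,-0.06],[0,0,-0.06],[0,0,-0.06],[0,0,-0.06],[0,0,-0.06],[0,0,-0.06],[0,0,-0.06],[0,0,-0.06],[0,0,-0.04],[0,0,0],[0,0,0]], fingers=[1,1,1,1,1,1,1,1,1,1,1,1,1,1,1,1,1,1])

```text
time_s: 4.98
tool_pos: [0.4222, -0.3375, 0.3047]
eef_rot: [-2.894, 1.221, 0.002]
ft_force: [-2.2, 5.5, 4.3]
width: 0.0139
grip_force: 25.0
```

Run:
```python
from h import *
im=imaging.grab_frame("top");cv2.imwrite("pics/t2.png",im[:,:,::-1]);cv2.imwrite("pics/t2c.png",cv2.resize(im[170:320,290:480,::-1],None,fx=4,fy=4,interpolation=2))
for k in("RED","ORG","BLU"):print(k,[b for b in blobs(im,*globals()[k],6)[0] if 300<b[1][0]<470 and 160<b[1][1]<320])
```

```text
RED [(139, [447.5, 221.4], [441, 214, 15, 14])]
ORG []
BLU [(148, [316.7, 243.1], [311, 237, 13, 13])]
```

View pics/t2c.png

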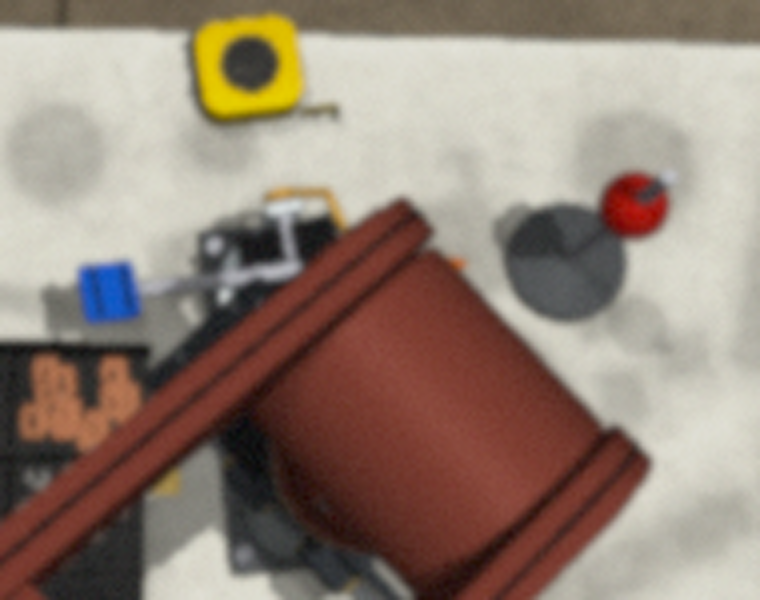

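After the turn, the pad sits at (316.7,243.1), the tip is at about (404.5,236) and the ball is unmoved at (447.5,221.4).

Run:
```python
from h import *
p=plane(ray("top",316.7,243.1),.169);t=plane(ray("top",404.5,235.7),.0555);m=np.array([.5355,-.3235]);b=tri(ray("scene",404.3,187.2),ray("top",447.6,221.4))[0]
an=lambda d:np.arctan2(d[1],d[0]);print(p,t,b,an(t-p),an(m-p[:2]),an(t[:2]-m),"ball",an(b[:2]-m), an(b-p))
d=(t-p)[:2];d/=np.linalg.norm(d);e=(b-p)[:2];print("side",d[0]*e[1]-d[1]*e[0])
print(readout.get_obs()["joint_pos"])
```

```text
[ 0.51337942 -0.22760056  0.169     ] [ 0.55514838 -0.42446754  0.0555    ] [ 0.56805325 -0.49509806  0.15359155] -1.361728219628962 -1.3440970865326585 -1.378597551792706 ball -1.383317773246051 -1.369183148491768
side -0.0020353834287838227
[-8.20361442e-01  1.15119351e-01  1.84182500e+00  5.24863030e-05
  1.18571516e+00  1.54893303e+00]
```

Bearing error is about 2 mm sideways, well inside tolerance. Next: release the knob, rise, close the fingers and go above the pad.

step_arm(travel=[[0,0,0],[0,0,0],[0,0,0],[0,0,0],[0,0,0],[0,0,0],[0,0,20],[0,0,30],[0,0,30],[11,14,0],[11,14,0],[12,14,0],[12,14,0],[12,14,0],[12,14,0],[11,14,0],[11,14,0],[0,0,0],[0,0,0],[0,0,0]], turn=[[0,0,0],[0,0,0],[0,0,0],[0,0,0],[0,0,0],[0,0,0],[0,0,0],[0,0,0],[0,0,0],[0,0,0],[0,0,0],[0,0,0],[0,0,0],[0,0,0],[0,0,0],[0,0,0],[0,0,0],[0,0,0],[0,0,0],[0,0,0]], fingers=[0.5,0.5,0.5,0.5,0.5,0.5,0.5,0.5,0.5,1,1,1,1,1,1,1,1,1,1,1])

```text
time_s: 6.7
tool_pos: [0.5141, -0.226, 0.3846]
eef_rot: [2.893, -1.223, -0.0]
ft_force: [-0.7, 0.7, 0.4]
width: 0.0003
grip_force: 0.0
```

Run:
```python
from h import *
o=readout.get_obs();print(o["tool_pos"],o["width"],o["ft_force"])
im=imaging.grab_frame("wrist");cv2.imwrite("pics/w3.png",im[:,:,::-1])
for k in("RED","ORG","BLU"):print(k,blobs(im,*globals()[k],40)[0])
```

```text
[ 0.51408566 -0.22604539  0.38463062] 0.0003234685480530882 [-0.71029359  0.68340956  0.39748554]
RED []
ORG []
BLU [(1466, [321.5, 252.0], [292, 227, 62, 45])]
```

View pics/w3.png

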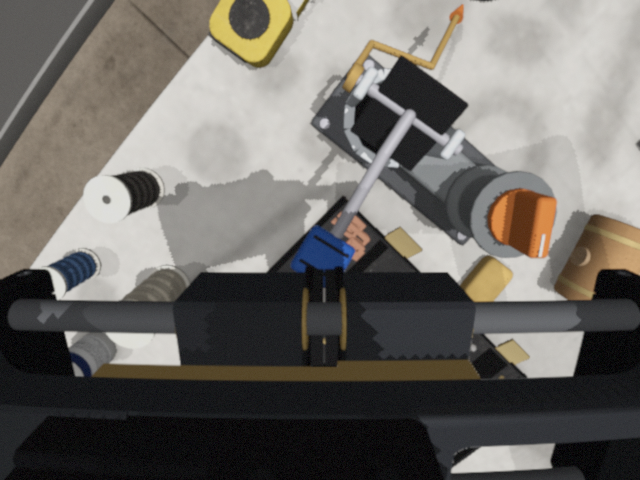

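The closed fingertips stand over the blue pad (visible part at (321,252)) with the lever running away at (380,165), and the spools and tape are clear. Pressing down.

step_arm(travel=[[0,0,-10],[0,0,-10],[0,0,-8],[0,0.5,-4],[0,0.5,-4],[0,0.5,-4],[0,1,-4],[0,0.5,-4],[0,0.5,-4],[0,0.5,-4],[0,0.5,-4],[0,0,-4],[0,0,-4],[0,0,-4],[0,0,0],[0,0,0],[0,0,0]], turn=[[0,0,0],[0,0,0],[0,0,0],[0,0,0],[0,0,0],[0,0,0],[0,0,0],[0,0,0],[0,0,0],[0,0,0],[0,0,0],[0,0,0],[0,0,0],[0,0,0],[0,0,0],[0,0,0],[0,0,0]], fingers=[1,1,1,1,1,1,1,1,1,1,1,1,1,1,1,1,1])

```text
time_s: 8.17
tool_pos: [0.5144, -0.2212, 0.3129]
eef_rot: [-2.893, 1.224, -0.0]
ft_force: [-1.8, 2.2, 3.4]
width: 0.0005
grip_force: 1.8
```

Run:
```python
from h import *
o=readout.get_obs();print(o["tool_pos"],o["ft_force"])
im=imaging.grab_frame("scene");cv2.imwrite("pics/s4.png",im[:,:,::-1])
im2=imaging.grab_frame("top")
a=cv2.resize(im[150:290,290:450,::-1],None,fx=2.5*1.,fy=2.5,interpolation=2);b=cv2.resize(im2[180:320,290:450,::-1],None,fx=2.5,fy=2.5,interpolation=2)
cv2.imwrite("pics/c4.png",np.hstack([a,b]))
for n,i in(("scene",im),("top",im2)):
  for k in("RED","ORG"):print(n,k,[b for b in blobs(i,*globals()[k],4)[0] if 300<b[1][0]<470 and 160<b[1][1]<320])
# expected tip position
m=np.array([.5355,-.3235,.13]);B=np.array([.568,-.495,.1536]);t=m+.13*(B-m)/np.linalg.norm(B-m)
for n in("scene","top"):
  c=imaging.camera_model(n);W=np.linalg.inv(c["world_from_camera"]);print(n,cv2.projectPoints(np.array([t,m,B]),W[:3,:3],W[:3,3],c["mtx"],np.array([c["k1"],0,0,0]))[0].round(1).tolist())
```

```text
[ 0.5143925  -0.22119303  0.31293472] [-1.83570854  2.15760812  3.37555068]
scene RED [(121, [404.3, 187.2], [399, 182, 12, 13])]
scene ORG [(7, [385.0, 196.0], [384, 195, 3, 3]), (255, [381.8, 245.0], [372, 231, 20, 23])]
top RED [(139, [447.5, 221.4], [441, 214, 15, 14])]
top ORG [(26, [420.3, 225.9], [417, 224, 8, 5]), (289, [368.9, 292.1], [359, 283, 20, 20])]
scene [[[390.4, 195.1]], [[347.9, 219.1]], [[404.5, 187.2]]]
top [[[424.9, 225.5]], [[362.9, 237.0]], [[447.3, 221.3]]]
```

View pics/c4.png

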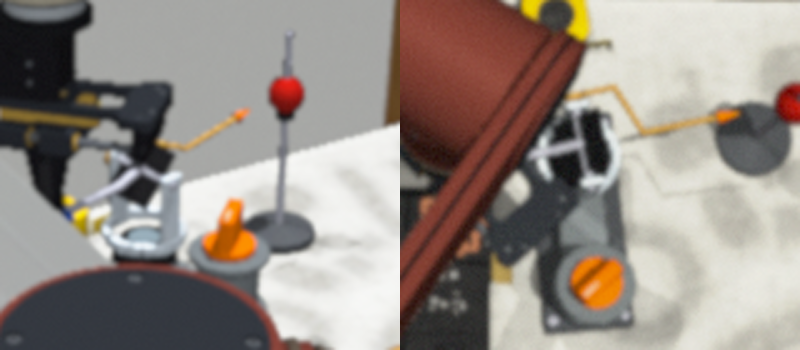

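The pointer now aims at the ball in both views (tip blob: scene (385,196), top (420.3,225.9)). I'll check it numerically.

Run:
```python
from h import *
m=np.array([.5355,-.3235,.13]);B=np.array([.568,-.495,.1536])
for s,t in(((385,196),(420.3,225.9)),((387,195.5),(423.5,225.5))):
    X,r=tri(ray("scene",*s),ray("top",*t));d=X-m;D=B-m
    f=lambda v:(np.arctan2(v[1],v[0]),np.arctan2(v[2],np.hypot(*v[:2])))
    print(X,r,np.linalg.norm(d),f(d),f(D),(np.array(f(D))-f(d))*np.linalg.norm(D)*1000)
```

```text
[ 0.55953563 -0.43829371  0.14812134] [np.float64(0.002569382253977975), np.float64(0.002569382253978045)] 0.11867472583080131 (np.float64(-1.3643969994683462), np.float64(0.1532972328813156)) (np.float64(-1.3835127818207176), np.float64(0.13438813125762272)) [-3.36706261 -3.33065777]
[ 0.5608382  -0.44492273  0.14728109] [np.float64(0.0027866988328385453), np.float64(0.002786698832838519)] 0.1252363395259087 (np.float64(-1.3650710148848104), np.float64(0.1384295270135675)) (np.float64(-1.3835127818207176), np.float64(0.13438813125762272)) [-3.24834122 -0.71185329]
```

The line misses the ball's centre by about 3 mm each way (20 mm allowed), and the lever is held with about 3.4 N. Handing in.

```bash
python3 -c "
from bench import job;print(job.close_job())"
```

```text
the job is handed in; nothing more can be done
None
```

The job is handed in with the arm still holding the lever down (about 3.4 N); by my last camera measurement the sight line passes within about 4 mm of the ball's centre (20 mm allowed), though the hand-in returned no verdict.

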